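# Fetch the check weight from behind the bottles for the balance check

## Task

Move the two bottles and the steel canister that crowd the check weight off the aluminium plate and stand all three in the grey parking tray, then stand the check weight upright in the middle of the balance pan. After that put each container back, upright, on the very seat of the plate it came from. Set things down rather than dropping them, never tip a container over, and leave the tape roll, the case and the beaker where they are.

Things in the scene. Friction and masses are not known exactly. Their poses are not given: they have to be found in the camera images.
- round_bottle: Round white plastic bottle, body 58 mm diameter up to 100 mm, sloping shoulder, grey cap 36 mm diameter from 133 to 165 mm above its base (165 mm tall). About 0.2 to 0.4 kg. Origin: centre of its underside, z up. To be returned to where it stood at the start.
- square_bottle: Square white plastic bottle, body 54 x 54 mm and 110 mm high, flat shoulder, grey round cap 36 mm diameter from 118 to 150 mm above its base (150 mm tall). About 0.2 to 0.4 kg. Origin: centre of its underside, z up. To be returned to where it stood at the start.
- steel_canister: Round steel canister, body 60 mm diameter, lid 64 mm diameter at 118 to 128 mm, black round knob 32 mm diameter on top from 128 to 160 mm above its base (160 mm tall). About 0.25 to 0.45 kg. Origin: centre of its underside, z up. To be returned to where it stood at the start.
- check_weight: Low steel 500 g check weight: cylinder 42 mm diameter, 44 mm high, with a small knob 26 mm diameter above it (62 mm tall in all). Origin: centre of its underside, z up. It stands on the far middle seat of the plate, with the three containers close to its left, to its right and in front of it (towards the robot).
- store_plate: Fixed aluminium plate 150 x 190 mm (x, y), 6 mm thick, lying on the bench. Origin: centre of its underside; top at 6 mm. Printed rings mark four seats, in its frame: check weight (30, 0), containers (30, 65), (30, -65) and (-35, 0) mm; which container stands on which seat changes. All stand on its top within 3 mm of a seat.
- parking_tray: Fixed empty grey tray, 348 mm along its x, 158 mm along its y, walls 4 mm thick and 12 mm high, inner floor 4 mm above the bench (340 x 150 mm clear). Origin: centre of its underside. There is room for the three containers in a row along its x, about 100 mm apart. It lies to one side of the plate, the balance to the other; the sides change.
- balance_pan (a point): Centre of the upper face of the balance's round steel pan, 120 mm diameter, 70 mm above the bench. The white balance, 200 x 180 mm, is fixed, and its pan does not move; its housing is lower than the pan.
- tape_roll: Bystander: yellow tape roll lying flat, 96 mm diameter, 25 mm high. Origin: centre of its underside.
- case: Bystander: closed white plastic case, 60 x 100 mm, 36 mm high. Origin: centre of its underside.
- beaker: Bystander: open steel beaker, 64 mm diameter, 70 mm high. Origin: centre of its underside.

How it is judged:
On the way, in this order (a step that is already met when the one before it is completed fails the run):
1. all three containers stand upright in the parking tray, the check weight still in its place on the plate (x of round_bottle in the frame of parking_tray between -0.143 and 0.143 m and y of round_bottle in the frame of parking_tray between -0.05 and 0.05 m and z of each of round_bottle, square_bottle, steel_canister in the frame of parking_tray below 0.01 m and angle between each of round_bottle, square_bottle, steel_canister's own z axis and vertical below 0.1 rad and x of square_bottle in the frame of parking_tray between -0.143 and 0.143 m and y of square_bottle in the frame of parking_tray between -0.05 and 0.05 m and x of steel_canister in the frame of parking_tray between -0.143 and 0.143 m and y of steel_canister in the frame of parking_tray between -0.05 and 0.05 m and distance of check_weight from where it was at the start of the episode below 0.03 m), for 0.2 s.
2. the check weight stands on the balance pan, let go, while the containers are still in the parking tray (distance between check_weight and balance_pan below 0.015 m and angle between each of check_weight, round_bottle, square_bottle, steel_canister's own z axis and vertical below 0.1 rad and linear speed of check_weight below 0.03 m/s and contact force between the fingers and check_weight below 0.1 N and x of round_bottle in the frame of parking_tray between -0.143 and 0.143 m and y of round_bottle in the frame of parking_tray between -0.05 and 0.05 m and z of each of round_bottle, square_bottle, steel_canister in the frame of parking_tray below 0.01 m and x of square_bottle in the frame of parking_tray between -0.143 and 0.143 m and y of square_bottle in the frame of parking_tray between -0.05 and 0.05 m and x of steel_canister in the frame of parking_tray between -0.143 and 0.143 m and y of steel_canister in the frame of parking_tray between -0.05 and 0.05 m), for 0.2 s.
At the end, for the whole second after the job is handed in: The check weight stands upright on the balance pan, its centre within 15 mm of the pan's; each of the three containers stands upright within 15 mm of where it stood at the start; all are at rest and let go (distance between check_weight and balance_pan below 0.015 m and angle between each of check_weight, round_bottle, square_bottle, steel_canister's own z axis and vertical below 0.1 rad and linear speed of each of check_weight, round_bottle, square_bottle, steel_canister below 0.03 m/s and contact force between the fingers and check_weight below 0.1 N and distance of each of round_bottle, square_bottle, steel_canister from where it was at the start of the episode below 0.015 m and contact force between the fingers and round_bottle below 0.1 N and contact force between the fingers and square_bottle below 0.1 N and contact force between the fingers and steel_canister below 0.1 N); the robot touches nothing.
It fails at once if a container or the weight is tipped by more than 0.6 rad (angle between any of round_bottle, square_bottle, steel_canister, check_weight's own z axis and vertical above 0.6 rad).
It fails at once if a container or the weight is dropped (falls out of the fingers faster than 0.6 m/s, about 2 cm) ((linear speed of round_bottle above 0.6 m/s and contact force between the fingers and round_bottle below 0.05 N) or (linear speed of square_bottle above 0.6 m/s and contact force between the fingers and square_bottle below 0.05 N) or (linear speed of steel_canister above 0.6 m/s and contact force between the fingers and steel_canister below 0.05 N) or (linear speed of check_weight above 0.6 m/s and contact force between the fingers and check_weight below 0.05 N)).
It fails at once if the tape roll, the case or the beaker is displaced by more than 30 mm (distance of any of tape_roll, case, beaker from where it was at the start of the episode above 0.03 m).
It also fails if it takes over 128 s, if anything falls off the work surface, if the arm or the gripper's body presses on something with over 40 N, if the wrist force passes 120 N, or if a joint passes its speed limit or range.

## Robot

A 6-joint arm with a two-finger parallel gripper is mounted at the origin on the work surface. World frame = base frame: x ahead of the robot, y to its left, z up, the work surface at z = 0. Lengths are in m, angles in rad, forces in N, time in s.
With the tool pointing down it reaches from about 0.35 to 0.95 m from the base axis. Payload 17.4 kg.
Tool frame: the origin (TCP) lies at the centre of the arm's flange, where the gripper is bolted on; the fingertips stand 186 mm ahead of it and the grasp point (between the pads) lies 167 mm ahead of it; z points along the fingers, y is the line along which they close (so a half turn about z gives the same grasp; the last joint's range is limited). The gripper opens to 93 mm and grips with 3 to 60 N. Pads are 15 mm wide; open, the fingers measure 128 mm over their backs; the gripper's body (75 mm by 188 mm) begins 65 mm behind the grasp point.
Start: joints at [1.304, 0.116, 1.442, -0, 1.584, -0.038], TCP at [0.153, 0.657, 0.405] pointing down, gripper open.
Joint ranges: [-2.83, 2.83], [-0.83, 2.19], [0.07, 2.5], [-1.14, 4.28], [0.01, 3], [-2.97, 2.97]. Speed limits (rad/s): [1.89, 1.89, 2.22, 3.14, 3.14, 3.14].

## Interface

Orientations are given as a unit quaternion [w, x, y, z].
In Python, from rig import bot, optics gives the robot as it stands. The module is installed in compiled form; this text tells all that it offers.
- The arm moves only by the tool arm_command, never from a script. Its argument "steps" is one flat list of numbers, 7 for each row, row after row: the closure, from -1 (fully open) to 1 (shut), so that 0 is half open, then the shift along the tool's x, y, z in m, then the turn, a rotation vector about the tool's x, y, z in degrees. In form: [hand, dx, dy, dz, rx, ry, rz, hand, dx, dy, dz, rx, ry, rz, ...]. A call has 1 to 12 rows; each row is the pose to reach, as a shift and turn from the pose commanded when the call began, along the tool's axes at that moment; what a row does not reach only later rows make up. A row lasts 1/12 s, in which the tool goes at most 41.7 mm and 7.16 degrees, less where a joint would pass 70% of its speed; a pose out of reach is approached as far as the arm can. A call with a gripper value outside its range is refused whole. The fingers move at their own pace and stop on an object; "force" is the grip in N (left out, the last holds). Time passes only in rows, so rows that repeat a pose let the fingers close. It gives the time, the measured TCP pose, the force, the opening and the grip force at its end, in the units of the state.
- bot.get_obs(): the state, without advancing time (a new reading comes with each control period).
- optics.read_camera(name): name is "scene" or "top" or "wrist"; returns a dict with "pixels" (480x640x3 uint8, blue, green, red), "z_map" (480x640 float32, m along the optical axis (not along the pixel's ray), 0 where there is no reading), "K" (3x3 intrinsics, pixels), "R" (3x3) and "t" (3): a world point X has camera coordinates R X + t; the wrist camera has in their place "mount" (4x4, takes a point from camera to tool coordinates, whose origin is the TCP and whose axes are the flange's). Camera axes: x right, y down, z forward; pixel columns grow to the right and rows downward; lengths in m; the calibration is good to about 2 mm. A picture is of the moment at which its call begins: read the wrist's pose just before it.
- bot.finish_job(): hands the job in; it is judged then, once.
The state is a dict: "t": time; "joint_positions": joint angles; "qvel": joint speeds; "joint_efforts": joint torques, N m; "eef_pos": TCP position; "eef_rot": TCP orientation; "force": force on the tool from outside, world axes, zero at the start; "ft_torque": the same for the moment, N m; "finger_gap": finger opening in m; "grip_force": force on a finger pad.
Only numpy, scipy, OpenCV 4.12 (cv2) and the standard library are available. Lean on these libraries where they do the work, as an engineer would, in place of code of your own. Each camera call takes 0.05 s, during which the arm holds its last target. There are 200 camera calls.

## Working session

There is one attempt and no reset: what is moved stays moved. The work goes in short steps, Python scripts to look and compute and a tool call to move; the robot and the scene stay as the last step left them, time stands still between calls to the robot, and variables do not carry over. Pictures are saved under pics/ and viewed, at most 14 in all, crops included, and the job is handed in when it is done.

Besides the shell and the picture viewer there is one more tool, called after "Request:" in YAML: its name, and indented under it one key for each argument. arm_command: Moves the arm, as the interface text tells. Its arguments: {"type":"object","properties":{"steps":{"type":"array","items":{"type":"number"}},"force":{"type":"number"}},"required":["steps"]}

```bash
mkdir -p pics && cat > h.py <<'E'
import numpy as np, cv2
from rig import bot, optics
def cam(n):
    o=bot.get_obs(); c=optics.read_camera(n); 
    if 'mount' in c:
        from scipy.spatial.transform import Rotation as Ro
        q=o['eef_rot']; T=np.eye(4); T[:3,:3]=Ro.from_quat([q[1],q[2],q[3],q[0]]).as_matrix(); T[:3,3]=o['eef_pos']
        c['W']=T@np.array(c['mount'])
    else:
        T=np.eye(4); T[:3,:3]=np.array(c['R']).T; T[:3,3]=-np.array(c['R']).T@np.array(c['t']); c['W']=T
    return c
def cloud(c):
    z=c['z_map']; v,u=np.mgrid[:480,:640]; K=np.array(c['K'])
    p=np.stack([(u-K[0,2])/K[0,0]*z,(v-K[1,2])/K[1,1]*z,z],-1)
    return p@c['W'][:3,:3].T+c['W'][:3,3]
E
python3 - <<'E'
from h import *
print(bot.get_obs())
for n in('top','scene'):
    c=cam(n); cv2.imwrite(f'pics/{n}0.png',c['pixels']); np.savez(n+'0',p=cloud(c),im=c['pixels'],W=c['W'],K=c['K'])
    print(n,c['W'][:3].round(3).tolist(),np.array(c['K']).round(1).tolist())
E
```

```text
{'t': 0.0, 'joint_positions': array([ 1.30420991e+00,  1.16491173e-01,  1.44226670e+00, -1.42638799e-05,
        1.58403368e+00, -3.77821461e-02]), 'qvel': array([ 0.00151687, -0.00098174,  0.00066602,  0.0009218 ,  0.00093277,
        0.00134496]), 'joint_efforts': array([-4.48023693e-04, -7.21272469e+01, -6.22600508e+01,  7.79620931e-02,
        2.39564537e-02, -8.61455965e-05]), 'eef_pos': array([0.15309936, 0.65741574, 0.40400067]), 'eef_rot': array([-8.38263497e-05,  1.14152821e-01,  9.93463021e-01, -5.93603876e-04]), 'force': array([0.02154089, 0.07224707, 0.35804927]), 'ft_torque': array([ 0.01501582, -0.00791669,  0.02642579]), 'grip_force': 0.0, 'finger_gap': 0.09302833135109592}
top [[0.019, -0.981, 0.194, 0.375], [-1.0, -0.021, -0.01, 0.014], [0.014, -0.194, -0.981, 1.064]] [[463.7, 0.0, 317.7], [0.0, 463.7, 237.6], [0.0, 0.0, 1.0]]
scene [[-0.77, 0.491, -0.409, 0.968], [0.638, 0.599, -0.484, 0.469], [0.008, -0.633, -0.774, 0.829]] [[515.4, 0.0, 316.9], [0.0, 515.4, 239.9], [0.0, 0.0, 1.0]]
```

View pics/top0.png

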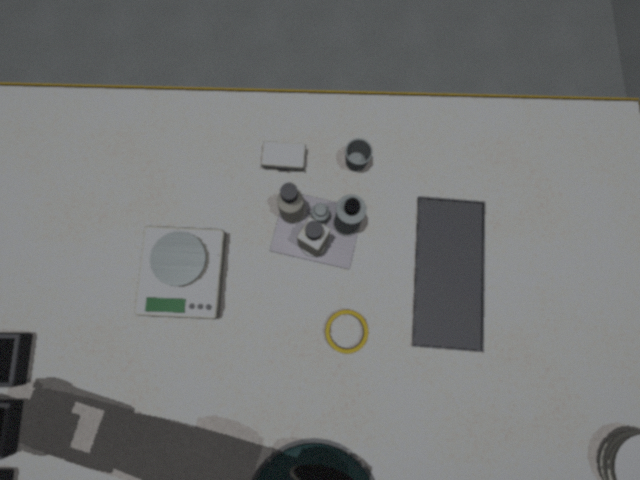

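View pics/scene0.png

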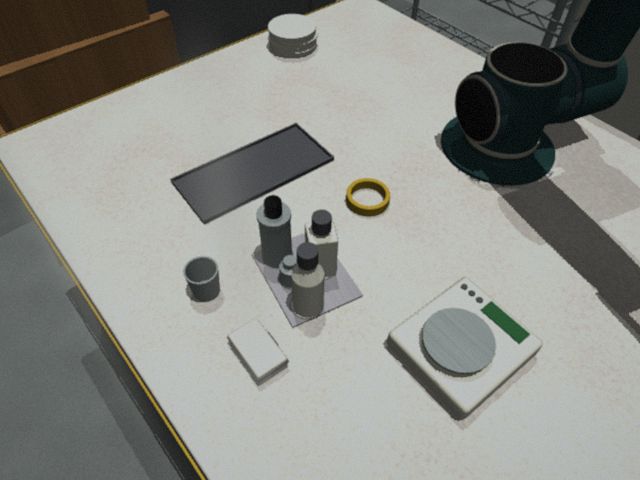

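Top view: round bottle cap at (290,190), canister knob (351,206), square cap (314,230), weight (320,211), plate centred near (317,230). The balance is at left with its pan at (180,258), the tray at right around (450,273), and the tape at (347,331). The scene view agrees.

```bash
python3 - <<'E'
from h import *
for n in('top','scene'):
    d=np.load(n+'0.npz'); P=d['p']; im=d['im'].astype(int); x,y,z=P[...,0],P[...,1],P[...,2]
    ok=np.isfinite(z)&(x>.3)&(x<.8)&(abs(y)<.45)
    print(n,'bench z',np.median(z[ok&(z<.02)]))
    def circ(m,name):
        nn,l,s,ce=cv2.connectedComponentsWithStats(m.astype(np.uint8))
        for i in range(1,nn):
            if s[i,4]>25:
                q=P[l==i]; c=cv2.minEnclosingCircle((q[:,:2]*1000).astype(np.float32))
                print(name,s[i,4],'px',ce[i].round(),'mean',q.mean(0).round(4),'encl',np.round(c[0],1),round(c[1],1),'med z',np.median(q[:,2]).round(4), 'rect',[np.round(k,1) for k in cv2.minAreaRect((q[:,:2]*1000).astype(np.float32))])
    near=ok&(x>.4)&(x<.65)&(abs(y)<.16)
    circ(near&(z>.148),'tops')
    circ(near&(z>.0595)&(z<.075)&(x<.57),'weight?')
    circ(ok&(y>.12)&(z>.064)&(z<.08),'pan')
    b,g,r=im[...,0],im[...,1],im[...,2]
    dark=(im.max(-1)<125)&ok&(y<-.1)&(z<.03)
    circ(dark,'tray')
    circ(ok&(r-b>60)&(z<.05),'tape')
    # plate: slightly darker, violet
E
```

```text
top bench z 0.00011305962000940362
tops 196 px [289. 195.] mean [0.6388 0.0644 0.1678] encl [645.3  64.8] 17.5 med z 0.17 rect [array([639.3,  64.6]), array([34.2, 21.3]), np.float64(89.8)]
tops 216 px [352. 205.] mean [ 0.6204 -0.0628  0.1638] encl [622.2 -63.1] 15.9 med z 0.1649 rect [array([622. , -62.8]), array([30.6, 30.5]), np.float64(9.8)]
tops 244 px [313. 229.] mean [0.5722 0.0135 0.1555] encl [572.8  13.7] 17.9 med z 0.1556 rect [array([573. ,  13.8]), array([35.2, 32.2]), np.float64(1.4)]
pan 2408 px [177. 258.] mean [0.52   0.3052 0.0696] encl [520.1 305.7] 60.3 med z 0.0696 rect [array([520.8, 305.3]), array([118.5, 118.6]), np.float64(2.5)]
tray 47 px [364. 156.] mean [ 0.7851 -0.1042  0.013 ] encl [ 785.4 -104.6] 11.4 med z 0.0112 rect [array([ 785.4, -104.4]), array([21.6,  8. ]), np.float64(2.4)]
tray 89 px [368. 165.] mean [ 7.658e-01 -1.152e-01  7.000e-04] encl [ 770.3 -113.7] 24.9 med z 0.0 rect [array([ 767.7, -117.8]), array([14.1, 49.7]), np.float64(57.1)]
tray 10779 px [449. 274.] mean [ 0.5068 -0.3019  0.004 ] encl [ 512.3 -304.9] 193.0 med z 0.0036 rect [arr
[... 1354 characters left out ...]
 array([163. , 348.7]), np.float64(86.7)]
tray 79 px [357. 187.] mean [ 0.3691 -0.1035  0.0106] encl [ 370.6 -101.7] 17.3 med z 0.0103 rect [array([ 370.5, -104. ]), array([ 6.6, 34.6]), np.float64(87.7)]
tray 26 px [258. 249.] mean [ 6.392e-01 -1.080e-01  5.000e-04] encl [ 639.8 -107. ] 12.9 med z 0.0002 rect [array([ 639.6, -106.7]), array([25.5,  8.8]), np.float64(40.4)]
tray 149 px [201. 276.] mean [ 0.7695 -0.1085  0.0185] encl [ 772.4 -103.4] 19.0 med z 0.0189 rect [array([ 771.6, -108.3]), array([11.1, 38. ]), np.float64(80.7)]
tape 445 px [368. 194.] mean [ 0.3739 -0.0635  0.0241] encl [367.1 -62.8] 53.7 med z 0.0246 rect [array([373.6, -64.9]), array([95.4, 94. ]), np.float64(30.1)]
```

Request:
arm_command:
  steps: [-1, -0.31, -0.298, 0, 0, 0, -13.1, -1, -0.31, -0.298, 0, 0, 0, -13.1, -1, -0.31, -0.298, 0, 0, 0, -13.1, -1, -0.31, -0.298, 0, 0, 0, -13.1, -1, -0.31, -0.298, 0, 0, 0, -13.1, -1, -0.31, -0.298, 0, 0, 0, -13.1, -1, -0.31, -0.298, 0, 0, 0, -13.1, -1, -0.31, -0.298, 0, 0, 0, -13.1, -1, -0.31, -0.298, 0, 0, 0, -13.1, -1, -0.31, -0.298, 0, 0, 0, -13.1, -1, -0.31, -0.298, 0, 0, 0, -13.1, -1, -0.31, -0.298, 0, 0, 0, -13.1]
  force: 30

```text
t: 1.1
eef_pos: [0.3888, 0.2944, 0.4047]
eef_rot: [0.0, 0.002, 1.0, -0.0]
force: [-1.5, 0.5, 0.0]
finger_gap: 0.0932
grip_force: 0.0
```

Request:
arm_command:
  steps: [-1, -0.234, -0.358, 0, 0, 0, 0, -1, -0.234, -0.358, 0, 0, 0, 0, -1, -0.234, -0.358, 0, 0, 0, 0, -1, -0.234, -0.358, 0, 0, 0, 0, -1, -0.234, -0.358, 0, 0, 0, 0, -1, -0.234, -0.358, 0, 0, 0, 0, -1, -0.234, -0.358, 0, 0, 0, 0, -1, -0.234, -0.358, 0, 0, 0, 0, -1, -0.234, -0.358, 0, 0, 0, 0, -1, -0.234, -0.358, 0, 0, 0, 0, -1, -0.234, -0.358, 0, 0, 0, 0, -1, -0.234, -0.358, 0, 0, 0, 0]

```text
t: 2.1
eef_pos: [0.6227, -0.0626, 0.4035]
eef_rot: [-0.001, 0.001, 1.0, 0.0]
force: [-0.1, 0.2, -1.0]
finger_gap: 0.0934
grip_force: 0.0
```

```bash
python3 - <<'E'
from h import *
o=bot.get_obs();print(o['eef_pos'],o['eef_rot'],o['qvel'].max())
c=cam('wrist'); P=cloud(c); cv2.imwrite('pics/w1.png',c['pixels']); print(c['W'].round(3))
x,y,z=P[...,0],P[...,1],P[...,2]
near=(x>.5)&(x<.72)&(abs(y)<.13)
for lo,hi,n in((.148,.18,'tops'),(.055,.075,'weight')):
    nn,l,s,ce=cv2.connectedComponentsWithStats((near&(z>lo)&(z<hi)).astype(np.uint8))
    for i in range(1,nn):
        if s[i,4]>60:
            q=P[l==i]; m=q[q[:,2]>np.percentile(q[:,2],90)-.004]; ec=cv2.minEnclosingCircle((m[:,:2]*1000).astype(np.float32))
            print(n,s[i,4],ce[i].round(),q[:,2].max().round(4),np.round(ec[0],1),round(ec[1],1),m.mean(0).round(4))
E
```

```text
[ 0.62269419 -0.06264882  0.40348687] [-8.68473860e-04  1.17871525e-03  9.99998926e-01  7.14587820e-05] 0.047590038599532494
[[ 0.003  0.968  0.249  0.553]
 [ 1.    -0.003 -0.001 -0.063]
 [-0.     0.249 -0.968  0.384]
 [ 0.     0.     0.     1.   ]]
tops 2668 [441. 179.] 0.1587 [572.4  10.4] 18.1 [0.5722 0.0102 0.1566]
tops 2068 [320. 256.] 0.1687 [621.6 -66.3] 15.9 [ 0.6209 -0.0662  0.1665]
tops 2903 [511. 290.] 0.1742 [645.9  62.1] 18.2 [0.6441 0.0595 0.1715]
weight 204 [383. 155.] 0.075 [559.9 -12.3] 25.1 [ 0.5596 -0.0131  0.0723]
weight 130 [322. 197.] 0.0748 [601.1 -63.7] 21.0 [ 0.595  -0.0646  0.0723]
weight 478 [442. 237.] 0.075 [641.9  55.9] 27.8 [0.6318 0.0437 0.0721]
weight 636 [390. 241.] 0.0709 [635.7  -4. ] 12.9 [ 0.6353 -0.004   0.0686]
```

View pics/w1.png

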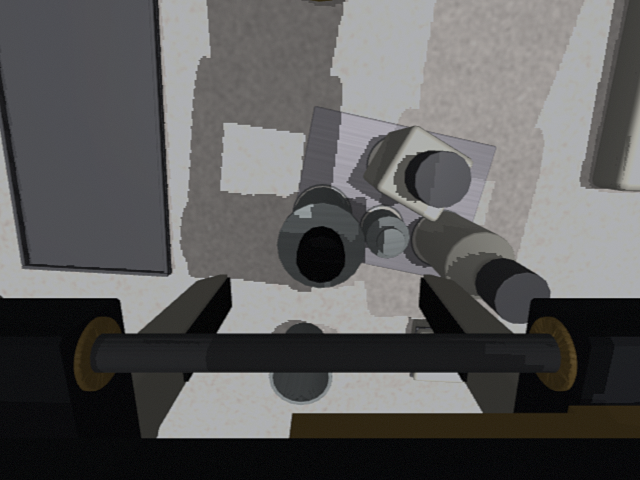

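Wrist view: canister knob at (320,256) between the fingers, square cap (441,179), round cap (511,290), weight (390,241). Positions agree with the fixed cameras to about 3 mm.

Request:
arm_command:
  steps: [-1, 0.001, -0.002, 0.025, 0, 0, 0, -1, 0.001, -0.002, 0.05, 0, 0, 0, -1, 0.001, -0.002, 0.068, 0, 0, 0, -1, 0.001, -0.002, 0.0765, 0, 0, 0, -1, 0.001, -0.002, 0.0765, 0, 0, 0, 1, 0.001, -0.002, 0.0765, 0, 0, 0, 1, 0.001, -0.002, 0.0765, 0, 0, 0, 1, 0.001, -0.002, 0.0765, 0, 0, 0, 1, 0.001, -0.002, 0.0765, 0, 0, 0, 1, 0.001, -0.002, 0.0765, 0, 0, 0, 1, 0.001, -0.002, 0.0765, 0, 0, 0, 1, 0.001, -0.002, 0.0765, 0, 0, 0]
  force: 30

```text
t: 3.15
eef_pos: [0.6204, -0.0632, 0.3284]
eef_rot: [0.0, 0.0, 1.0, 0.0]
force: [0.2, 0.6, 0.5]
finger_gap: 0.0512
grip_force: 0.0
```

Request:
arm_command:
  steps: [1, 0, 0, 0, 0, 0, 0, 1, 0, 0, 0, 0, 0, 0, 1, 0, 0, 0, 0, 0, 0, 1, 0, 0, 0, 0, 0, 0, 1, 0, 0, 0, 0, 0, 0, 1, 0, 0, 0, 0, 0, 0, 1, 0, 0, -0.005, 0, 0, 0, 1, 0, 0, -0.015, 0, 0, 0, 1, 0, 0, -0.03, 0, 0, 0, 1, 0, 0, -0.04, 0, 0, 0, 1, 0, 0, -0.04, 0, 0, 0]

```text
t: 4.07
eef_pos: [0.6206, -0.0632, 0.3721]
eef_rot: [0.002, 0.0, 1.0, -0.0]
force: [-0.1, 1.1, -2.1]
finger_gap: 0.0316
grip_force: 29.9
```

Request:
arm_command:
  steps: [1, 0.001, -0.01, 0, 0, 0, 0, 1, 0.002, -0.03, 0, 0, 0, 0, 1, 0.004, -0.06, 0, 0, 0, 0, 1, 0.005, -0.095, 0, 0, 0, 0, 1, 0.006, -0.13, 0, 0, 0, 0, 1, 0.007, -0.165, 0, 0, 0, 0, 1, 0.008, -0.2, 0, 0, 0, 0, 1, 0.008, -0.225, 0, 0, 0, 0, 1, 0.008, -0.24, 0, 0, 0, 0, 1, 0.008, -0.244, 0, 0, 0, 0, 1, 0.008, -0.244, 0, 0, 0, 0, 1, 0.008, -0.244, 0, 0, 0, 0]

```text
t: 5.07
eef_pos: [0.6124, -0.3065, 0.3679]
eef_rot: [-0.0, -0.0, 1.0, 0.0]
force: [0.2, 0.3, -3.3]
finger_gap: 0.0317
grip_force: 29.9
```

Request:
arm_command:
  steps: [1, 0, 0, 0.01, 0, 0, 0, 1, 0, 0, 0.022, 0, 0, 0, 1, 0, 0, 0.032, 0, 0, 0, 1, 0, 0, 0.038, 0, 0, 0, 1, 0, 0, 0.04, 0, 0, 0, 1, 0, 0, 0.0415, 0, 0, 0, 1, 0, 0, 0.042, 0, 0, 0, 1, 0, 0, 0.042, 0, 0, 0]

```text
t: 5.73
eef_pos: [0.6124, -0.3072, 0.3265]
eef_rot: [0.0, 0.0, 1.0, -0.0]
force: [0.6, -0.0, -2.7]
finger_gap: 0.0314
grip_force: 29.9
```

Request:
arm_command:
  steps: [1, 0, 0, 0.001, 0, 0, 0, 1, 0, 0, 0.0015, 0, 0, 0, 1, 0, 0, 0.0015, 0, 0, 0, -0.4, 0, 0, 0.0015, 0, 0, 0, -0.4, 0, 0, 0.0015, 0, 0, 0, -0.4, 0, 0, 0.0015, 0, 0, 0, -0.4, 0, 0, 0.0015, 0, 0, 0, -0.4, 0, 0, 0, 0, 0, 0, -0.4, 0, 0, -0.02, 0, 0, 0, -0.4, 0, 0, -0.05, 0, 0, 0, -0.4, 0, 0, -0.08, 0, 0, 0, -0.4, 0, 0, -0.08, 0, 0, 0]

```text
t: 6.73
eef_pos: [0.6124, -0.3072, 0.4131]
eef_rot: [0.003, 0.0, 1.0, -0.002]
force: [0.4, 0.1, 1.0]
finger_gap: 0.0656
grip_force: 0.0
```

```bash
python3 - <<'E'
from h import *
o=bot.get_obs();print(o['t'],o['eef_pos'],o['finger_gap'])
c=cam('top'); P=cloud(c);cv2.imwrite('pics/t1.png',c['pixels']);x,y,z=P[...,0],P[...,1],P[...,2]
W=c['W'];print('pt behind arm ok')
c=cam('scene'); P=cloud(c);cv2.imwrite('pics/s1.png',c['pixels']);x,y,z=P[...,0],P[...,1],P[...,2]
for n,m in(('can',(y<-.22)&(y>-.4)&(x>.5)&(z>.145)&(z<.17)),('sq',(abs(x-.572)<.03)&(abs(y-.012)<.03)&(z>.15)),('rd',(abs(x-.646)<.03)&(abs(y-.064)<.03)&(z>.165))):
    q=P[m]; print(n,len(q),q.mean(0).round(4),q[:,2].max().round(4))
E
```

```text
6.7333 [ 0.61236031 -0.30715885  0.41312441] 0.06556750702933963
pt behind arm ok
can 238 [ 0.6168 -0.3037  0.159 ] 0.167
sq 285 [0.5742 0.0131 0.1554] 0.1591
rd 331 [0.6478 0.0644 0.1704] 0.1736
```

View pics/s1.png

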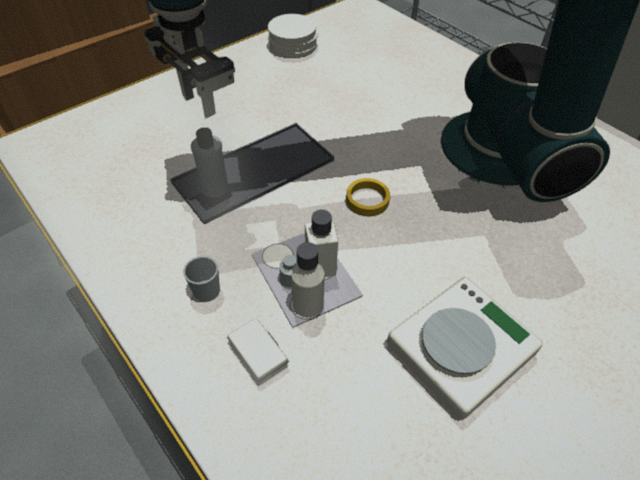

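Canister stands upright in the tray at (208,170), everything else undisturbed. Next the square bottle.

Request:
arm_command:
  steps: [-0.4, 0.04, 0.3195, 0, 0, 0, 0, -0.4, 0.04, 0.3195, 0, 0, 0, 0, -0.4, 0.04, 0.3195, 0, 0, 0, 0, -0.4, 0.04, 0.3195, 0, 0, 0, 0, -0.4, 0.04, 0.3195, 0, 0, 0, 0, -0.4, 0.04, 0.3195, 0, 0, 0, 0, -0.4, 0.04, 0.3195, 0, 0, 0, 0, -0.4, 0.04, 0.3195, 0, 0, 0, 0, -0.4, 0.04, 0.3195, 0, 0, 0, 0, -0.4, 0.04, 0.3195, 0, 0, 0, 0, -0.4, 0.04, 0.3195, 0, 0, 0, 0]

```text
t: 7.75
eef_pos: [0.5724, 0.0121, 0.4053]
eef_rot: [-0.001, -0.0, 1.0, -0.0]
force: [0.1, -0.6, -1.0]
finger_gap: 0.065
grip_force: 0.0
```

Request:
arm_command:
  steps: [-0.4, 0, 0, 0.02, 0, 0, 0, -0.4, 0, 0, 0.045, 0, 0, 0, -0.4, 0, 0, 0.07, 0, 0, 0, -0.4, 0, 0, 0.084, 0, 0, 0, -0.4, 0, 0, 0.088, 0, 0, 0, -0.4, 0, 0, 0.088, 0, 0, 0, 1, 0, 0, 0.088, 0, 0, 0, 1, 0, 0, 0.088, 0, 0, 0, 1, 0, 0, 0.088, 0, 0, 0, 1, 0, 0, 0.088, 0, 0, 0, 1, 0, 0, 0.088, 0, 0, 0, 1, 0, 0, 0.088, 0, 0, 0]

```text
t: 8.75
eef_pos: [0.5725, 0.0123, 0.3188]
eef_rot: [0.0, 0.0, 1.0, -0.0]
force: [-0.4, -0.5, 2.8]
finger_gap: 0.0355
grip_force: 30.0
```

Request:
arm_command:
  steps: [1, 0, 0, 0, 0, 0, 0, 1, 0, 0, 0, 0, 0, 0, 1, 0, 0, 0, 0, 0, 0, 1, 0, 0, 0, 0, 0, 0]

```text
t: 9.08
eef_pos: [0.5725, 0.0123, 0.3188]
eef_rot: [0.0, 0.0, 1.0, -0.0]
force: [-0.1, -2.0, 6.3]
finger_gap: 0.0351
grip_force: 30.0
```

Request:
arm_command:
  steps: [1, 0, 0, -0.005, 0, 0, 0, 1, 0, 0, -0.015, 0, 0, 0, 1, 0, 0, -0.03, 0, 0, 0, 1, 0, 0, -0.045, 0, 0, 0, 1, 0, 0, -0.05, 0, 0, 0, 1, 0.01, -0.019, -0.05, 0, 0, 0, 1, 0.023, -0.044, -0.05, 0, 0, 0, 1, 0.037, -0.071, -0.05, 0, 0, 0, 1, 0.052, -0.1, -0.05, 0, 0, 0, 1, 0.068, -0.13, -0.05, 0, 0, 0, 1, 0.084, -0.161, -0.05, 0, 0, 0, 1, 0.1, -0.192, -0.05, 0, 0, 0]

```text
t: 10.08
eef_pos: [0.4713, -0.1807, 0.3685]
eef_rot: [0.0, -0.0, 1.0, -0.0]
force: [1.2, -0.8, -3.5]
finger_gap: 0.0355
grip_force: 30.0
```

Request:
arm_command:
  steps: [1, 0.016, -0.031, 0, 0, 0, 0, 1, 0.032, -0.062, 0, 0, 0, 0, 1, 0.046, -0.089, 0, 0, 0, 0, 1, 0.055, -0.107, 0, 0, 0, 0, 1, 0.06, -0.116, 0, 0, 0, 0, 1, 0.06, -0.116, 0, 0, 0, 0, 1, 0.06, -0.116, 0.015, 0, 0, 0, 1, 0.06, -0.116, 0.032, 0, 0, 0, 1, 0.06, -0.116, 0.044, 0, 0, 0, 1, 0.06, -0.116, 0.049, 0, 0, 0, 1, 0.06, -0.116, 0.051, 0, 0, 0, 1, 0.06, -0.116, 0.052, 0, 0, 0]

```text
t: 11.08
eef_pos: [0.4127, -0.2953, 0.3168]
eef_rot: [0.0, -0.0, 1.0, -0.0]
force: [-0.9, 0.5, 2.8]
finger_gap: 0.0354
grip_force: 30.0
```

Request:
arm_command:
  steps: [1, 0, 0, 0, 0, 0, 0, 1, 0, 0, 0, 0, 0, 0]

```text
t: 11.25
eef_pos: [0.4125, -0.2956, 0.3169]
eef_rot: [0.0, 0.0, 1.0, -0.0]
force: [-0.9, 0.3, -3.7]
finger_gap: 0.0355
grip_force: 30.0
```

Request:
arm_command:
  steps: [1, 0, 0, 0.001, 0, 0, 0, 1, 0, 0, 0.002, 0, 0, 0, 1, 0, 0, 0.002, 0, 0, 0, -0.4, 0, 0, 0.002, 0, 0, 0, -0.4, 0, 0, 0.002, 0, 0, 0, -0.4, 0, 0, 0.002, 0, 0, 0, -0.4, 0, 0, 0.002, 0, 0, 0, -0.4, 0, 0, 0.002, 0, 0, 0, -0.4, 0, 0, -0.02, 0, 0, 0, -0.4, 0, 0, -0.05, 0, 0, 0, -0.4, 0, 0, -0.09, 0, 0, 0, -0.4, 0, 0, -0.09, 0, 0, 0]

```text
t: 12.25
eef_pos: [0.4125, -0.2957, 0.4136]
eef_rot: [0.003, 0.0, 1.0, -0.003]
force: [-0.2, 0.3, 2.1]
finger_gap: 0.0653
grip_force: 0.0
```

Request:
arm_command:
  steps: [-0.4, -0.234, 0.3595, 0, 0, 0, 0, -0.4, -0.234, 0.3595, 0, 0, 0, 0, -0.4, -0.234, 0.3595, 0, 0, 0, 0, -0.4, -0.234, 0.3595, 0, 0, 0, 0, -0.4, -0.234, 0.3595, 0, 0, 0, 0, -0.4, -0.234, 0.3595, 0, 0, 0, 0, -0.4, -0.234, 0.3595, 0, 0, 0, 0, -0.4, -0.234, 0.3595, 0, 0, 0, 0, -0.4, -0.234, 0.3595, 0, 0, 0, 0, -0.4, -0.234, 0.3595, 0, 0, 0, 0, -0.4, -0.234, 0.3595, 0, 0, 0, 0, -0.4, -0.234, 0.3595, 0, 0, 0, 0]

```text
t: 13.25
eef_pos: [0.6476, 0.0665, 0.4051]
eef_rot: [-0.001, -0.001, 1.0, 0.0]
force: [-0.3, -0.1, -0.3]
finger_gap: 0.0652
grip_force: 0.0
```

```bash
python3 - <<'E'
from h import *
o=bot.get_obs();print(o['t'],o['eef_pos'],o['finger_gap'])
c=cam('scene'); P=cloud(c);cv2.imwrite('pics/s2.png',c['pixels']);x,y,z=P[...,0],P[...,1],P[...,2]
for n,m in(('can',(y<-.22)&(y>-.4)&(x>.5)&(z>.145)&(z<.17)),('sq',(y<-.22)&(y>-.4)&(x<.48)&(z>.135)&(z<.17)),('rd',(abs(x-.646)<.03)&(abs(y-.064)<.03)&(z>.165)&(z<.176))):
    q=P[m]; print(n,len(q),q.mean(0).round(4),q[:,2].max().round(4))
E
```

```text
13.25 [0.64762202 0.06647937 0.40507859] 0.06517760666257497
can 237 [ 0.6169 -0.3036  0.1589] 0.1677<stdin>:5: RuntimeWarning: Mean of empty slice.
  ret = um.true_divide(
Traceback (most recent call last):
ValueError: zero-size array to reduction operation maximum which has no identity
```

View pics/s2.png

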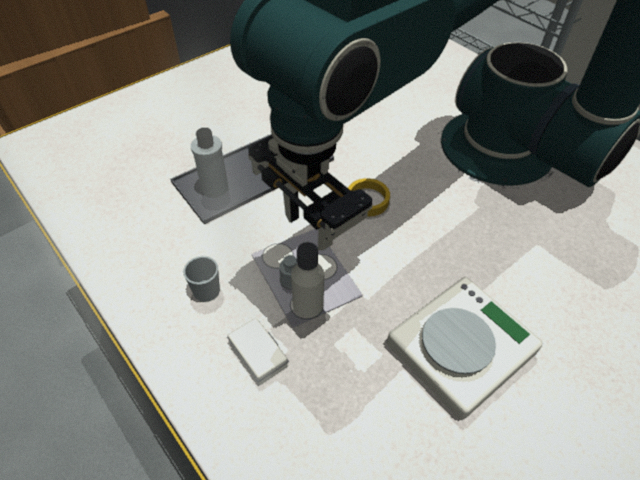

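The square bottle is hidden behind the arm and the canister is still upright at (208,165). The gripper is above the round bottle at (307,255), so I descend and grasp.

Request:
arm_command:
  steps: [-0.4, 0, 0, 0.015, 0, 0, 0, -0.4, 0, 0, 0.04, 0, 0, 0, -0.4, 0, 0, 0.06, 0, 0, 0, -0.4, 0, 0, 0.069, 0, 0, 0, -0.4, 0, 0, 0.071, 0, 0, 0, 1, 0, 0, 0.071, 0, 0, 0, 1, 0, 0, 0.071, 0, 0, 0, 1, 0, 0, 0.071, 0, 0, 0, 1, 0, 0, 0.071, 0, 0, 0, 1, 0, 0, 0.071, 0, 0, 0, 1, 0, 0, 0.071, 0, 0, 0, 1, 0, 0, 0.071, 0, 0, 0]

```text
t: 14.3
eef_pos: [0.6465, 0.0638, 0.336]
eef_rot: [0.001, 0.0, 1.0, -0.0]
force: [-0.6, -1.1, 6.3]
finger_gap: 0.0352
grip_force: 30.0
```

Request:
arm_command:
  steps: [1, 0, 0, 0, 0, 0, 0, 1, 0, 0, 0, 0, 0, 0]

```text
t: 14.47
eef_pos: [0.6465, 0.0638, 0.336]
eef_rot: [0.001, 0.0, 1.0, -0.0]
force: [1.0, -0.9, 5.4]
finger_gap: 0.0355
grip_force: 30.0
```

Request:
arm_command:
  steps: [1, 0, 0, -0.005, 0, 0, 0, 1, 0, 0, -0.015, 0, 0, 0, 1, 0, 0, -0.035, 0, 0, 0, 1, 0, 0, -0.06, 0, 0, 0, 1, 0, 0, -0.085, 0, 0, 0, 1, 0, 0, -0.097, 0, 0, 0, 1, 0, 0, -0.1, 0, 0, 0, 1, 0.004, -0.01, -0.1, 0, 0, 0, 1, 0.011, -0.03, -0.1, 0, 0, 0, 1, 0.022, -0.06, -0.1, 0, 0, 0, 1, 0.033, -0.09, -0.1, 0, 0, 0, 1, 0.045, -0.123, -0.1, 0, 0, 0]

```text
t: 15.47
eef_pos: [0.6005, -0.0604, 0.433]
eef_rot: [-0.001, -0.0, 1.0, 0.0]
force: [-0.1, 0.2, -3.0]
finger_gap: 0.0352
grip_force: 30.0
```

Request:
arm_command:
  steps: [1, 0.012, -0.033, 0, 0, 0, 0, 1, 0.024, -0.066, 0, 0, 0, 0, 1, 0.036, -0.099, 0, 0, 0, 0, 1, 0.048, -0.132, 0, 0, 0, 0, 1, 0.06, -0.165, 0, 0, 0, 0, 1, 0.071, -0.195, 0, 0, 0, 0, 1, 0.081, -0.22, 0, 0, 0, 0, 1, 0.087, -0.236, 0, 0, 0, 0, 1, 0.0895, -0.243, 0, 0, 0, 0, 1, 0.0895, -0.243, 0, 0, 0, 0, 1, 0.0895, -0.243, 0, 0, 0, 0]

```text
t: 16.38
eef_pos: [0.5118, -0.302, 0.4342]
eef_rot: [-0.001, 0.0, 1.0, 0.0]
force: [0.2, -0.3, -2.6]
finger_gap: 0.0355
grip_force: 30.0
```

Request:
arm_command:
  steps: [1, 0, 0, 0.01, 0, 0, 0, 1, 0, 0, 0.03, 0, 0, 0, 1, 0, 0, 0.055, 0, 0, 0, 1, 0, 0, 0.078, 0, 0, 0, 1, 0, 0, 0.092, 0, 0, 0, 1, 0, 0, 0.098, 0, 0, 0, 1, 0, 0, 0.101, 0, 0, 0, 1, 0, 0, 0.102, 0, 0, 0, 1, 0, 0, 0.103, 0, 0, 0, 1, 0, 0, 0.103, 0, 0, 0]

```text
t: 17.22
eef_pos: [0.5121, -0.3021, 0.3339]
eef_rot: [0.001, -0.0, 1.0, -0.001]
force: [-0.2, 0.9, 4.4]
finger_gap: 0.0352
grip_force: 30.0
```

Request:
arm_command:
  steps: [-0.4, 0, 0, 0, 0, 0, 0, -0.4, 0, 0, 0, 0, 0, 0, -0.4, 0, 0, 0, 0, 0, 0, -0.4, 0, 0, 0, 0, 0, 0, -0.4, 0, 0, 0, 0, 0, 0, -0.4, 0, 0, -0.015, 0, 0, 0, -0.4, 0, 0, -0.045, 0, 0, 0, -0.4, 0, 0, -0.07, 0, 0, 0, -0.4, 0, 0, -0.07, 0, 0, 0]

```text
t: 17.97
eef_pos: [0.5119, -0.3022, 0.409]
eef_rot: [0.003, 0.0, 1.0, -0.002]
force: [1.1, -0.1, 0.6]
finger_gap: 0.0654
grip_force: 0.0
```

Request:
arm_command:
  steps: [-0.4, -0.1, 0.26, 0, 0, 0, 0, -0.4, -0.1, 0.26, 0, 0, 0, 0, -0.4, -0.1, 0.26, 0, 0, 0, 0, -0.4, -0.1, 0.26, 0, 0, 0, 0, -0.4, -0.1, 0.26, 0, 0, 0, 0, -0.4, -0.1, 0.26, 0, 0, 0, 0, -0.4, -0.1, 0.26, 0, 0, 0, 0, -0.4, -0.1, 0.26, 0, 0, 0, 0, -0.4, -0.1, 0.26, 0, 0, 0, 0]

```text
t: 18.72
eef_pos: [0.6122, -0.0408, 0.4028]
eef_rot: [0.0, -0.001, 1.0, -0.0]
force: [0.2, -0.0, -0.2]
finger_gap: 0.0649
grip_force: 0.0
```

```bash
python3 - <<'E'
from h import *
o=bot.get_obs();print(o['t'],o['eef_pos'],o['finger_gap'])
for n in('scene','wrist','top'):
    c=cam(n); P=cloud(c);cv2.imwrite(f'pics/{n}3.png',c['pixels']);x,y,z=P[...,0],P[...,1],P[...,2]
    for k,cx,cy,lo in(('can',.612,-.308,.155),('sq',.412,-.296,.144),('rd',.512,-.302,.158),('wt',.635,-.002,.063)):
        q=P[(abs(x-cx)<.03)&(abs(y-cy)<.03)&(z>lo)&(z<lo+.02)]
        if len(q)>20: print(n,k,len(q),q.mean(0).round(4),np.median(q[:,2]).round(4),np.round(cv2.minEnclosingCircle((q[:,:2]*1000).astype(np.float32)),1) if 0 else '',((q.max(0)+q.min(0))/2).round(4))
E
```

```text
18.7167 [ 0.61215816 -0.04083318  0.40276491] 0.06492905270146647
scene can 172 [ 0.6159 -0.3057  0.1624] 0.1633  [ 0.6149 -0.3084  0.161 ]
scene wt 136 [ 0.6368 -0.0017  0.0675] 0.0674  [ 0.6365 -0.0024  0.0674]
wrist wt 624 [ 0.6351 -0.004   0.0685] 0.0686  [ 0.6356 -0.0039  0.0671]
top can 203 [ 0.6138 -0.3055  0.1629] 0.163  [ 0.6145 -0.3067  0.1613]
top sq 288 [ 0.4133 -0.2927  0.1529] 0.1532  [ 0.4139 -0.2939  0.1514]
top rd 283 [ 0.5122 -0.2991  0.168 ] 0.1685  [ 0.5129 -0.2999  0.1659]
top wt 73 [ 0.6325 -0.0011  0.0671] 0.0671  [ 0.6318 -0.0008  0.0669]
```

View pics/scene3.png

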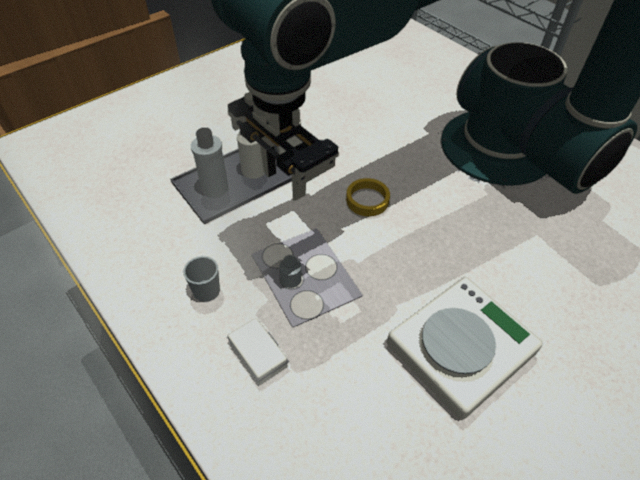

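All three stand in the tray, with tops 2 mm lower than on the plate, as they must be. The weight is alone on its seat at (290,270). I take it by its body.

Request:
arm_command:
  steps: [-0.4, -0.0235, 0.039, 0.03, 0, 0, 0, -0.4, -0.0235, 0.039, 0.06, 0, 0, 0, -0.4, -0.0235, 0.039, 0.095, 0, 0, 0, -0.4, -0.0235, 0.039, 0.125, 0, 0, 0, -0.4, -0.0235, 0.039, 0.15, 0, 0, 0, -0.4, -0.0235, 0.039, 0.17, 0, 0, 0, -0.4, -0.0235, 0.039, 0.185, 0, 0, 0, -0.4, -0.0235, 0.039, 0.195, 0, 0, 0, -0.4, -0.0235, 0.039, 0.2, 0, 0, 0, -0.4, -0.0235, 0.039, 0.2, 0, 0, 0]

```text
t: 19.7
eef_pos: [0.6354, -0.0036, 0.2019]
eef_rot: [-0.0, 0.0, 1.0, -0.0]
force: [-0.6, 1.5, -0.5]
finger_gap: 0.0653
grip_force: 0.0
```

Request:
arm_command:
  steps: [1, 0, 0, 0, 0, 0, 0, 1, 0, 0, 0, 0, 0, 0, 1, 0, 0, 0, 0, 0, 0, 1, 0, 0, 0, 0, 0, 0, 1, 0, 0, 0, 0, 0, 0, 1, 0, 0, 0, 0, 0, 0, 1, 0, 0, 0, 0, 0, 0]

```text
t: 20.28
eef_pos: [0.6356, -0.0031, 0.203]
eef_rot: [0.001, 0.0, 1.0, 0.0]
force: [-1.1, 1.5, 6.3]
finger_gap: 0.0416
grip_force: 30.0
```

Request:
arm_command:
  steps: [1, 0, 0, -0.005, 0, 0, 0, 1, 0, 0, -0.02, 0, 0, 0, 1, 0, 0, -0.045, 0, 0, 0, 1, 0, 0, -0.075, 0, 0, 0, 1, 0, 0, -0.1, 0, 0, 0, 1, 0, 0, -0.11, 0, 0, 0, 1, 0.004, 0.01, -0.11, 0, 0, 0, 1, 0.011, 0.03, -0.11, 0, 0, 0, 1, 0.022, 0.06, -0.11, 0, 0, 0, 1, 0.034, 0.09, -0.11, 0, 0, 0, 1, 0.045, 0.12, -0.11, 0, 0, 0]

```text
t: 21.2
eef_pos: [0.5892, 0.1182, 0.3105]
eef_rot: [-0.001, 0.0, 1.0, -0.0]
force: [0.3, 0.9, -5.2]
finger_gap: 0.0415
grip_force: 30.0
```

Request:
arm_command:
  steps: [1, 0.011, 0.03, 0, 0, 0, 0, 1, 0.022, 0.06, 0, 0, 0, 0, 1, 0.034, 0.09, 0, 0, 0, 0, 1, 0.045, 0.12, 0, 0, 0, 0, 1, 0.056, 0.148, 0, 0, 0, 0, 1, 0.064, 0.17, 0, 0, 0, 0, 1, 0.069, 0.183, 0, 0, 0, 0, 1, 0.0705, 0.1875, 0, 0, 0, 0, 1, 0.0705, 0.1875, 0, 0, 0, 0, 1, 0.0705, 0.1875, 0.015, 0, 0, 0, 1, 0.0705, 0.1875, 0.03, 0, 0, 0, 1, 0.0705, 0.1875, 0.038, 0, 0, 0]

```text
t: 22.2
eef_pos: [0.52, 0.3031, 0.2712]
eef_rot: [-0.001, 0.001, 1.0, -0.001]
force: [0.1, -0.5, -4.4]
finger_gap: 0.0415
grip_force: 30.0
```

Request:
arm_command:
  steps: [1, 0, 0, 0.003, 0, 0, 0, 1, 0, 0, 0.005, 0, 0, 0, 1, 0, 0, 0.007, 0, 0, 0, 1, 0, 0, 0.008, 0, 0, 0, 1, 0, 0, 0.008, 0, 0, 0]

```text
t: 22.62
eef_pos: [0.5202, 0.3042, 0.2671]
eef_rot: [0.001, 0.0, 1.0, 0.0]
force: [-0.2, -3.4, -0.6]
finger_gap: 0.0416
grip_force: 30.0
```

Request:
arm_command:
  steps: [-0.4, 0, 0, 0, 0, 0, 0, -0.4, 0, 0, 0, 0, 0, 0, -0.4, 0, 0, 0, 0, 0, 0, -0.4, 0, 0, 0, 0, 0, 0, -0.4, 0, 0, 0, 0, 0, 0, -0.4, 0, 0, 0, 0, 0, 0, -0.4, 0, 0, -0.02, 0, 0, 0, -0.4, 0, 0, -0.05, 0, 0, 0, -0.4, 0, 0, -0.09, 0, 0, 0, -0.4, 0, 0, -0.13, 0, 0, 0, -0.4, 0, 0, -0.14, 0, 0, 0, -0.4, 0, 0, -0.14, 0, 0, 0]

```text
t: 23.62
eef_pos: [0.52, 0.3044, 0.4104]
eef_rot: [0.003, 0.0, 1.0, 0.001]
force: [-0.1, 1.0, -0.7]
finger_gap: 0.065
grip_force: 0.0
```

```bash
python3 - <<'E'
from h import *
o=bot.get_obs();print(o['t'],o['eef_pos'],o['finger_gap'])
for n in('scene','wrist'):
    c=cam(n); P=cloud(c);cv2.imwrite(f'pics/{n}4.png',c['pixels']);x,y,z=P[...,0],P[...,1],P[...,2]
    for k,m in(('pan',(abs(x-.52)<.07)&(abs(y-.305)<.07)&(abs(z-.07)<.004)),('wt',(abs(x-.52)<.04)&(abs(y-.305)<.04)&(z>.126)&(z<.14))):
        q=P[m]; print(n,k,len(q),((q.max(0)+q.min(0))/2).round(4),np.median(q[:,2]).round(4))
E
```

```text
23.6167 [0.519986   0.3044038  0.41042896] 0.06497951186070623
scene pan 2886 [0.5207 0.3035 0.07  ] 0.0699
scene wt 210 [0.521  0.3041 0.1311] 0.1318
wrist pan 10967 [0.5204 0.3031 0.0703] 0.0707
wrist wt 951 [0.5203 0.3036 0.1307] 0.1326
```

View pics/scene4.png

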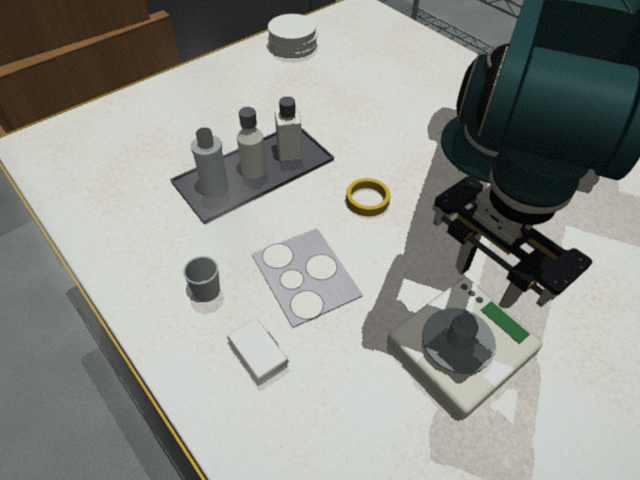

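The weight stands centred on the pan at (460,340), within 1 mm. Now I return the round bottle, retracing its path.

Request:
arm_command:
  steps: [-0.4, 0.004, -0.3, 0, 0, 0, 0, -0.4, 0.004, -0.3, 0, 0, 0, 0, -0.4, 0.004, -0.3, 0, 0, 0, 0, -0.4, 0.004, -0.3, 0, 0, 0, 0, -0.4, 0.004, -0.3, 0, 0, 0, 0, -0.4, 0.004, -0.3, 0, 0, 0, 0, -0.4, 0.004, -0.3, 0, 0, 0, 0, -0.4, 0.004, -0.3, 0, 0, 0, 0]

```text
t: 24.38
eef_pos: [0.5154, -0.0, 0.4042]
eef_rot: [-0.001, 0.002, 1.0, -0.001]
force: [-0.9, 2.0, -0.3]
finger_gap: 0.0651
grip_force: 0.0
```

Request:
arm_command:
  steps: [-0.4, 0.004, -0.306, 0, 0, 0, 0, -0.4, 0.004, -0.306, 0, 0, 0, 0, -0.4, 0.004, -0.306, 0, 0, 0, 0, -0.4, 0.004, -0.306, 0, 0, 0, 0, -0.4, 0.004, -0.306, 0, 0, 0, 0, -0.4, 0.004, -0.306, 0, 0, 0, 0, -0.4, 0.004, -0.306, 0, 0, 0, 0, -0.4, 0.004, -0.306, 0, 0, 0, 0, -0.4, 0.004, -0.306, 0, 0, 0, 0, -0.4, 0.004, -0.306, 0, 0, 0, 0]

```text
t: 25.22
eef_pos: [0.5119, -0.3019, 0.4043]
eef_rot: [-0.001, 0.001, 1.0, 0.001]
force: [-0.4, -0.0, -0.2]
finger_gap: 0.0652
grip_force: 0.0
```

Request:
arm_command:
  steps: [-0.4, 0, 0, 0.015, 0, 0, 0, -0.4, 0, 0, 0.04, 0, 0, 0, -0.4, 0, 0, 0.06, 0, 0, 0, -0.4, 0, 0, 0.069, 0, 0, 0, -0.4, 0, 0, 0.071, 0, 0, 0, 1, 0, 0, 0.071, 0, 0, 0, 1, 0, 0, 0.071, 0, 0, 0, 1, 0, 0, 0.071, 0, 0, 0, 1, 0, 0, 0.071, 0, 0, 0, 1, 0, 0, 0.071, 0, 0, 0, 1, 0, 0, 0.071, 0, 0, 0, 1, 0, 0, 0.071, 0, 0, 0]

```text
t: 26.22
eef_pos: [0.5119, -0.3018, 0.3359]
eef_rot: [0.0, 0.0, 1.0, -0.0]
force: [-0.4, -0.1, 5.0]
finger_gap: 0.0355
grip_force: 30.0
```

Request:
arm_command:
  steps: [1, 0, 0, 0, 0, 0, 0, 1, 0, 0, -0.005, 0, 0, 0, 1, 0, 0, -0.015, 0, 0, 0, 1, 0, 0, -0.035, 0, 0, 0, 1, 0, 0, -0.06, 0, 0, 0, 1, 0, 0, -0.085, 0, 0, 0, 1, 0, 0, -0.097, 0, 0, 0, 1, 0, 0, -0.1, 0, 0, 0, 1, 0, 0, -0.1, 0, 0, 0]

```text
t: 26.97
eef_pos: [0.5118, -0.3017, 0.4356]
eef_rot: [0.0, 0.0, 1.0, -0.0]
force: [-0.3, 0.2, -2.0]
finger_gap: 0.0354
grip_force: 30.0
```

Request:
arm_command:
  steps: [1, -0.004, 0.01, 0, 0, 0, 0, 1, -0.011, 0.03, 0, 0, 0, 0, 1, -0.022, 0.06, 0, 0, 0, 0, 1, -0.033, 0.09, 0, 0, 0, 0, 1, -0.045, 0.123, 0, 0, 0, 0, 1, -0.057, 0.156, 0, 0, 0, 0, 1, -0.069, 0.188, 0, 0, 0, 0, 1, -0.081, 0.22, 0, 0, 0, 0, 1, -0.092, 0.25, 0, 0, 0, 0, 1, -0.103, 0.28, 0, 0, 0, 0, 1, -0.114, 0.31, 0, 0, 0, 0, 1, -0.122, 0.335, 0, 0, 0, 0]

```text
t: 27.97
eef_pos: [0.6343, 0.0361, 0.4331]
eef_rot: [-0.001, -0.0, 1.0, 0.0]
force: [0.7, -0.6, -2.4]
finger_gap: 0.0355
grip_force: 30.0
```

Request:
arm_command:
  steps: [1, -0.008, 0.022, 0, 0, 0, 0, 1, -0.012, 0.029, 0, 0, 0, 0, 1, -0.0125, 0.031, 0, 0, 0, 0, 1, -0.0125, 0.031, 0, 0, 0, 0, 1, -0.0125, 0.031, 0, 0, 0, 0]

```text
t: 28.38
eef_pos: [0.6462, 0.0637, 0.4346]
eef_rot: [-0.0, 0.0, 1.0, -0.0]
force: [-0.3, -0.9, -2.8]
finger_gap: 0.0355
grip_force: 30.0
```

Request:
arm_command:
  steps: [1, 0, 0, 0.01, 0, 0, 0, 1, 0, 0, 0.03, 0, 0, 0, 1, 0, 0, 0.055, 0, 0, 0, 1, 0, 0, 0.077, 0, 0, 0, 1, 0, 0, 0.09, 0, 0, 0, 1, 0, 0, 0.095, 0, 0, 0, 1, 0, 0, 0.097, 0, 0, 0, 1, 0, 0, 0.098, 0, 0, 0, 1, 0, 0, 0.0985, 0, 0, 0, 1, 0, 0, 0.0985, 0, 0, 0]

```text
t: 29.22
eef_pos: [0.6465, 0.0641, 0.338]
eef_rot: [0.001, 0.0, 1.0, -0.0]
force: [0.1, -2.1, 4.0]
finger_gap: 0.0352
grip_force: 30.0
```

Request:
arm_command:
  steps: [-0.4, 0, 0, 0, 0, 0, 0, -0.4, 0, 0, 0, 0, 0, 0, -0.4, 0, 0, 0, 0, 0, 0, -0.4, 0, 0, 0, 0, 0, 0, -0.4, 0, 0, 0, 0, 0, 0, -0.4, 0, 0, -0.015, 0, 0, 0, -0.4, 0, 0, -0.045, 0, 0, 0, -0.4, 0, 0, -0.07, 0, 0, 0, -0.4, 0, 0, -0.07, 0, 0, 0]

```text
t: 29.97
eef_pos: [0.6464, 0.0644, 0.4138]
eef_rot: [0.004, 0.0, 1.0, 0.0]
force: [0.7, -0.4, 0.4]
finger_gap: 0.0648
grip_force: 0.0
```

Request:
arm_command:
  steps: [-0.4, 0.234, -0.3595, 0, 0, 0, 0, -0.4, 0.234, -0.3595, 0, 0, 0, 0, -0.4, 0.234, -0.3595, 0, 0, 0, 0, -0.4, 0.234, -0.3595, 0, 0, 0, 0, -0.4, 0.234, -0.3595, 0, 0, 0, 0, -0.4, 0.234, -0.3595, 0, 0, 0, 0, -0.4, 0.234, -0.3595, 0, 0, 0, 0, -0.4, 0.234, -0.3595, 0, 0, 0, 0, -0.4, 0.234, -0.3595, 0, 0, 0, 0, -0.4, 0.234, -0.3595, 0, 0, 0, 0, -0.4, 0.234, -0.3595, 0, 0, 0, 0, -0.4, 0.234, -0.3595, 0, 0, 0, 0]

```text
t: 30.97
eef_pos: [0.4107, -0.2972, 0.4076]
eef_rot: [0.0, 0.002, 1.0, -0.0]
force: [-0.7, 0.6, -0.1]
finger_gap: 0.0651
grip_force: 0.0
```

Request:
arm_command:
  steps: [-0.4, 0, 0, 0, 0, 0, 0]

```text
t: 31.05
eef_pos: [0.4121, -0.2954, 0.4073]
eef_rot: [0.0, 0.001, 1.0, -0.0]
force: [0.1, -0.1, 0.5]
finger_gap: 0.0652
grip_force: 0.0
```

dz = 0.4073 − 0.316 ≈ 0.091.

Request:
arm_command:
  steps: [-0.4, 0, 0, 0.02, 0, 0, 0, -0.4, 0, 0, 0.05, 0, 0, 0, -0.4, 0, 0, 0.075, 0, 0, 0, -0.4, 0, 0, 0.088, 0, 0, 0, -0.4, 0, 0, 0.091, 0, 0, 0, 1, 0, 0, 0.091, 0, 0, 0, 1, 0, 0, 0.091, 0, 0, 0, 1, 0, 0, 0.091, 0, 0, 0, 1, 0, 0, 0.091, 0, 0, 0, 1, 0, 0, 0.091, 0, 0, 0, 1, 0, 0, 0.091, 0, 0, 0, 1, 0, 0, 0.091, 0, 0, 0]

```text
t: 32.05
eef_pos: [0.4124, -0.2953, 0.3166]
eef_rot: [0.001, 0.0, 1.0, -0.001]
force: [0.5, -1.4, 6.4]
finger_gap: 0.0355
grip_force: 30.0
```

Request:
arm_command:
  steps: [1, 0, 0, 0, 0, 0, 0, 1, 0, 0, -0.005, 0, 0, 0, 1, 0, 0, -0.015, 0, 0, 0, 1, 0, 0, -0.03, 0, 0, 0, 1, 0, 0, -0.045, 0, 0, 0, 1, 0, 0, -0.05, 0, 0, 0, 1, 0, 0, -0.05, 0, 0, 0]

```text
t: 32.63
eef_pos: [0.4124, -0.2952, 0.3673]
eef_rot: [0.001, 0.0, 1.0, -0.001]
force: [-0.9, -0.4, -2.9]
finger_gap: 0.0354
grip_force: 30.0
```

Request:
arm_command:
  steps: [1, -0.005, 0.01, 0, 0, 0, 0, 1, -0.015, 0.029, 0, 0, 0, 0, 1, -0.03, 0.058, 0, 0, 0, 0, 1, -0.046, 0.089, 0, 0, 0, 0, 1, -0.062, 0.12, 0, 0, 0, 0, 1, -0.078, 0.15, 0, 0, 0, 0, 1, -0.094, 0.181, 0, 0, 0, 0, 1, -0.11, 0.212, 0, 0, 0, 0, 1, -0.126, 0.242, 0, 0, 0, 0, 1, -0.14, 0.27, 0, 0, 0, 0, 1, -0.151, 0.291, 0, 0, 0, 0, 1, -0.157, 0.303, 0, 0, 0, 0]

```text
t: 33.63
eef_pos: [0.57, 0.0107, 0.3644]
eef_rot: [-0.001, -0.001, 1.0, 0.0]
force: [0.4, -0.8, -3.5]
finger_gap: 0.0354
grip_force: 30.0
```

Request:
arm_command:
  steps: [1, -0.003, 0.005, 0, 0, 0, 0, 1, -0.003, 0.005, 0, 0, 0, 0, 1, -0.003, 0.005, 0, 0, 0, 0]

```text
t: 33.88
eef_pos: [0.5721, 0.0124, 0.3653]
eef_rot: [-0.0, 0.0, 1.0, -0.0]
force: [-0.6, -0.1, -3.5]
finger_gap: 0.0352
grip_force: 30.0
```

Request:
arm_command:
  steps: [1, 0, 0, 0.008, 0, 0, 0, 1, 0, 0, 0.02, 0, 0, 0, 1, 0, 0, 0.033, 0, 0, 0, 1, 0, 0, 0.041, 0, 0, 0, 1, 0, 0, 0.045, 0, 0, 0, 1, 0, 0, 0.0465, 0, 0, 0, 1, 0, 0, 0.0475, 0, 0, 0, 1, 0, 0, 0.048, 0, 0, 0, 1, 0, 0, 0.048, 0, 0, 0]

```text
t: 34.63
eef_pos: [0.5725, 0.0127, 0.3186]
eef_rot: [0.001, 0.0, 1.0, -0.0]
force: [-2.0, -0.9, 5.3]
finger_gap: 0.0357
grip_force: 30.0
```

Request:
arm_command:
  steps: [-0.4, 0, 0, 0, 0, 0, 0, -0.4, 0, 0, 0, 0, 0, 0, -0.4, 0, 0, 0, 0, 0, 0, -0.4, 0, 0, 0, 0, 0, 0, -0.4, 0, 0, 0, 0, 0, 0, -0.4, 0, 0, -0.015, 0, 0, 0, -0.4, 0, 0, -0.045, 0, 0, 0, -0.4, 0, 0, -0.075, 0, 0, 0, -0.4, 0, 0, -0.088, 0, 0, 0, -0.4, 0, 0, -0.088, 0, 0, 0]

```text
t: 35.47
eef_pos: [0.5725, 0.0129, 0.4092]
eef_rot: [0.002, 0.0, 1.0, -0.0]
force: [0.0, -1.1, 0.4]
finger_gap: 0.0649
grip_force: 0.0
```

Request:
arm_command:
  steps: [-0.4, -0.04, -0.3195, 0, 0, 0, 0, -0.4, -0.04, -0.3195, 0, 0, 0, 0, -0.4, -0.04, -0.3195, 0, 0, 0, 0, -0.4, -0.04, -0.3195, 0, 0, 0, 0, -0.4, -0.04, -0.3195, 0, 0, 0, 0, -0.4, -0.04, -0.3195, 0, 0, 0, 0, -0.4, -0.04, -0.3195, 0, 0, 0, 0, -0.4, -0.04, -0.3195, 0, 0, 0, 0, -0.4, -0.04, -0.3195, 0, 0, 0, 0, -0.4, -0.04, -0.3195, 0, 0, 0, 0, -0.4, -0.04, -0.3195, 0, 0, 0, 0]

```text
t: 36.38
eef_pos: [0.6123, -0.3063, 0.4044]
eef_rot: [-0.001, 0.0, 1.0, 0.0]
force: [-1.0, -0.2, 0.3]
finger_gap: 0.0654
grip_force: 0.0
```

```bash
python3 - <<'E'
from h import *
o=bot.get_obs();print(o['t'],o['eef_pos'],o['finger_gap'])
for n in('scene','top'):
    c=cam(n); P=cloud(c);cv2.imwrite(f'pics/{n}5.png',c['pixels']);x,y,z=P[...,0],P[...,1],P[...,2]
    for k,cx,cy,lo in(('can',.612,-.308,.155),('sq',.5725,.0125,.148),('rd',.6465,.064,.16)):
        q=P[(abs(x-cx)<.03)&(abs(y-cy)<.03)&(z>lo)&(z<lo+.02)]
        if len(q)>20: print(n,k,len(q),np.median(q[:,2]).round(4),((q.max(0)+q.min(0))/2).round(4))
E
```

```text
36.3833 [ 0.61234198 -0.3063434   0.4044171 ] 0.06543320492482262
scene can 173 0.163 [ 0.6154 -0.3098  0.1614]
scene sq 291 0.1556 [0.5724 0.0125 0.1538]
scene rd 378 0.1703 [0.647  0.0634 0.1669]
top sq 245 0.1555 [0.5725 0.0148 0.1545]
top rd 257 0.1704 [0.647  0.0646 0.1679]
```

View pics/scene5.png

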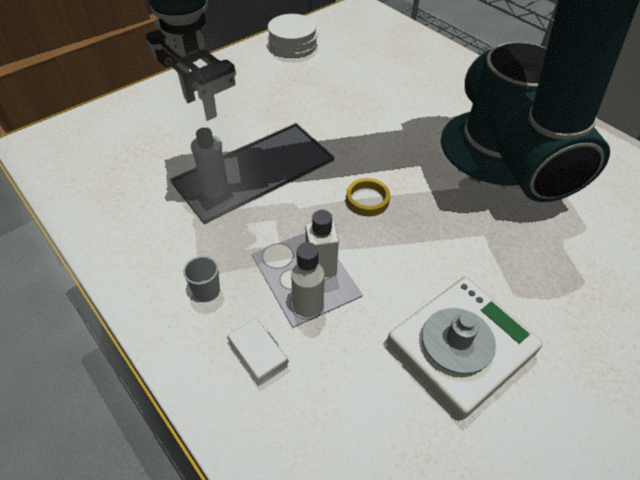

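Round bottle (307,285) and square bottle (320,245) are back on their seats within 2 mm. The canister is last.

Request:
arm_command:
  steps: [-0.4, 0, 0, 0.015, 0, 0, 0, -0.4, 0, 0, 0.04, 0, 0, 0, -0.4, 0, 0, 0.065, 0, 0, 0, -0.4, 0, 0, 0.076, 0, 0, 0, -0.4, 0, 0, 0.079, 0, 0, 0, 1, 0, 0, 0.079, 0, 0, 0, 1, 0, 0, 0.079, 0, 0, 0, 1, 0, 0, 0.079, 0, 0, 0, 1, 0, 0, 0.079, 0, 0, 0, 1, 0, 0, 0.079, 0, 0, 0, 1, 0, 0, 0.079, 0, 0, 0, 1, 0, 0, 0.079, 0, 0, 0]

```text
t: 37.48
eef_pos: [0.6124, -0.3069, 0.3274]
eef_rot: [0.0, 0.0, 1.0, -0.0]
force: [-0.9, -2.4, 4.0]
finger_gap: 0.0311
grip_force: 30.0
```

Request:
arm_command:
  steps: [1, 0, 0, 0, 0, 0, 0, 1, 0, 0, 0, 0, 0, 0, 1, 0, 0, -0.005, 0, 0, 0, 1, 0, 0, -0.015, 0, 0, 0, 1, 0, 0, -0.03, 0, 0, 0, 1, 0, 0, -0.04, 0, 0, 0, 1, 0, 0, -0.04, 0, 0, 0]

```text
t: 38.07
eef_pos: [0.6125, -0.3067, 0.3705]
eef_rot: [0.002, 0.0, 1.0, -0.001]
force: [0.3, -0.0, -1.8]
finger_gap: 0.0318
grip_force: 30.0
```

Request:
arm_command:
  steps: [1, -0.001, 0.01, 0, 0, 0, 0, 1, -0.002, 0.03, 0, 0, 0, 0, 1, -0.004, 0.06, 0, 0, 0, 0, 1, -0.005, 0.095, 0, 0, 0, 0, 1, -0.006, 0.13, 0, 0, 0, 0, 1, -0.007, 0.165, 0, 0, 0, 0, 1, -0.008, 0.2, 0, 0, 0, 0, 1, -0.008, 0.225, 0, 0, 0, 0, 1, -0.008, 0.24, 0, 0, 0, 0, 1, -0.008, 0.243, 0, 0, 0, 0, 1, -0.008, 0.243, 0, 0, 0, 0, 1, -0.008, 0.243, 0, 0, 0, 0]

```text
t: 39.07
eef_pos: [0.6204, -0.0642, 0.3665]
eef_rot: [-0.0, 0.0, 1.0, -0.0]
force: [0.5, 0.4, -2.2]
finger_gap: 0.031
grip_force: 30.0
```

Request:
arm_command:
  steps: [1, 0, 0, 0.008, 0, 0, 0, 1, 0, 0, 0.018, 0, 0, 0, 1, 0, 0, 0.027, 0, 0, 0, 1, 0, 0, 0.033, 0, 0, 0, 1, 0, 0, 0.036, 0, 0, 0, 1, 0, 0, 0.0375, 0, 0, 0, 1, 0, 0, 0.038, 0, 0, 0, 1, 0, 0, 0.038, 0, 0, 0]

```text
t: 39.73
eef_pos: [0.6205, -0.0639, 0.3295]
eef_rot: [0.001, 0.0, 1.0, -0.0]
force: [-1.4, -0.3, 4.4]
finger_gap: 0.0313
grip_force: 30.0
```

Request:
arm_command:
  steps: [-0.4, 0, 0, 0, 0, 0, 0, -0.4, 0, 0, 0, 0, 0, 0, -0.4, 0, 0, 0, 0, 0, 0, -0.4, 0, 0, 0, 0, 0, 0, -0.4, 0, 0, 0, 0, 0, 0, -0.4, 0, 0, -0.015, 0, 0, 0, -0.4, 0, 0, -0.045, 0, 0, 0, -0.4, 0, 0, -0.08, 0, 0, 0, -0.4, 0, 0, -0.12, 0, 0, 0, -0.4, 0, 0, -0.14, 0, 0, 0, -0.4, 0, 0, -0.14, 0, 0, 0, -0.4, 0, 0, -0.14, 0, 0, 0]

```text
t: 40.73
eef_pos: [0.6201, -0.0636, 0.4709]
eef_rot: [0.001, 0.0, 1.0, -0.0]
force: [0.4, 0.6, -1.3]
finger_gap: 0.0649
grip_force: 0.0
```

```bash
python3 - <<'E'
from h import *
o=bot.get_obs();print(o['t'],o['eef_pos'],o['finger_gap'],o['grip_force'],o['force'])
for n in('scene','top'):
    c=cam(n); P=cloud(c);cv2.imwrite(f'pics/{n}6.png',c['pixels']);x,y,z=P[...,0],P[...,1],P[...,2]
    for k,cx,cy,lo in(('can',.622,-.064,.155),('sq',.5725,.0125,.148),('rd',.6465,.064,.16),('wt',.52,.304,.126)):
        q=P[(abs(x-cx)<.03)&(abs(y-cy)<.03)&(z>lo)&(z<lo+.02)]
        if len(q)>20: print(n,k,len(q),np.median(q[:,2]).round(4),((q.max(0)+q.min(0))/2).round(4))
E
```

```text
40.7333 [ 0.6201299  -0.06363903  0.47094112] 0.0649240330570754 0.0 [ 0.36442585  0.62389082 -1.34615142]
scene can 244 0.1651 [ 0.622  -0.0647  0.1621]
scene sq 290 0.1556 [0.5722 0.0131 0.1541]
scene rd 376 0.1704 [0.6471 0.0636 0.1672]
scene wt 210 0.1315 [0.5217 0.3041 0.1305]
top can 70 0.1657 [ 0.6295 -0.0634  0.1661]
top rd 259 0.1705 [0.647  0.0647 0.1677]
top wt 133 0.1313 [0.521  0.3061 0.1312]
```

View pics/scene6.png

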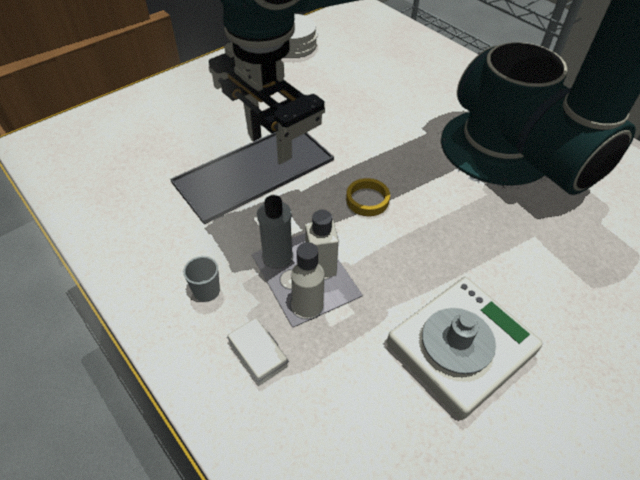

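All containers are back on their seats: canister (275,235), square (320,245), round (307,285). The weight is on the pan at (460,335) and the gripper is clear, so I hand in.

```bash
python3 -c "
from rig import bot
print(bot.finish_job())"
```

```text
the job is handed in; nothing more can be done
None
```

The job is handed in (no verdict was returned): the check weight stands within about 2 mm of the pan's centre, all three containers are upright within about 2 mm of where they started, and the tape roll, case and beaker were left alone.

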